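Pack four computer spares into their shipping inserts

TASK

Pack the four computer spares that lie on the blue-grey mat (power adapter, large fan, small fan, round heat sink) for dispatch: put each one into the insert in the cardboard tray whose recess has its outline and size. Lower each part gently, without dropping it, right way up and flat on the bottom of its recess, so that all four lie at rest there at the end. Do not push the tape roll or the screwdriver out of their places.

Things in the scene. Friction and masses are not known exactly. Their poses are not given: they have to be found in the camera images.
- adapter: Power adapter: plain black oblong block 46 mm (its x) by 108 mm (its y) by 30 mm tall, rounded edges, a dark grey label on top, about 260 g. Lies flat on the blue-grey mat (2 mm thick), label up. Origin: centre of its underside; z up. Grip it across its 46 mm width.
- fan60: Large fan: black square axial fan, 60 by 60 mm, 25 mm tall, round opening with seven blades and a white dot on the hub, about 75 g. Lies flat on the mat, white dot up. Origin: centre of its underside; x and y square to its sides, z up.
- fan40: Small fan: black square axial fan, 40 by 40 mm, 28 mm tall, round opening with seven blades and a white dot on the hub, about 50 g. Lies flat on the mat, white dot up. Origin: centre of its underside; x and y square to its sides, z up.
- cooler: Heat sink: round aluminium block of radial fins, 56 mm in diameter, 32 mm tall, with a solid base below and a copper dot in the middle of its top, about 160 g. Stands upright on its base on the mat. Origin: centre of its underside; z up. It can be gripped across its diameter from any side.
- nest_adapter: Fixed light-grey packing insert, 110 mm (its x) by 140 mm (its y) by 22 mm tall; four of them lie 2 by 2, turned alike, in a cardboard tray (walls 27 mm tall). Origin: centre of its underside, 3 mm above the bench; z up. In its middle a dark-bottomed recess 10 mm deep (bottom 12 mm above the origin): oblong, 54 mm (its x) by 116 mm (its y), plus a 4 mm bevel round the rim. For the adapter, either way round.
- nest_fan60: Fixed light-grey packing insert, 110 mm (its x) by 140 mm (its y) by 22 mm tall; four of them lie 2 by 2, turned alike, in a cardboard tray (walls 27 mm tall). Origin: centre of its underside, 3 mm above the bench; z up. In its middle a dark-bottomed recess 10 mm deep (bottom 12 mm above the origin): square, 68 by 68 mm, sides along x and y, plus a 4 mm bevel round the rim. For the large fan, any square turn.
- nest_fan40: Fixed light-grey packing insert, 110 mm (its x) by 140 mm (its y) by 22 mm tall; four of them lie 2 by 2, turned alike, in a cardboard tray (walls 27 mm tall). Origin: centre of its underside, 3 mm above the bench; z up. In its middle a dark-bottomed recess 10 mm deep (bottom 12 mm above the origin): square, 48 by 48 mm, sides along x and y, plus a 4 mm bevel round the rim. For the small fan, any square turn.
- nest_cooler: Fixed light-grey packing insert, 110 mm (its x) by 140 mm (its y) by 22 mm tall; four of them lie 2 by 2, turned alike, in a cardboard tray (walls 27 mm tall). Origin: centre of its underside, 3 mm above the bench; z up. In its middle a dark-bottomed recess 10 mm deep (bottom 12 mm above the origin): round, 64 mm in diameter, plus a 4 mm bevel round the rim. For the heat sink, any turn.
- tape_roll: Bystander: brown roll of packing tape, 100 mm in diameter, 48 mm tall, lying flat on the bench beyond the work. Origin: centre of its underside.
- screwdriver: Bystander: screwdriver with a red handle, 190 mm long, 26 mm thick, lying across the bench beyond the work. Origin: middle of its length, at the bench; x runs from handle to blade.
Not all that is in view belongs to the job. Leave any red or yellow look-alike of the fan60 alone. Leave any orange or turquoise look-alike of the nest_fan60 alone.

How it is judged (in metres and radians):
At the end, for the whole second after the job is handed in: Each of the four parts lies in the recess of its own insert: its centre within 10 mm (seen from above) of the insert's centre, its underside 9 to 15 mm above the insert's underside (the recess bottom is at 12 mm), its top within 0.1 rad of level and facing up, let go and at rest (under 0.02 m/s) (horizontal distance between adapter and nest_adapter below 0.01 m and z of adapter in the frame of nest_adapter between 0.009 and 0.015 m and angle between each of adapter, fan60, fan40, cooler's own z axis and vertical below 0.1 rad and linear speed of each of adapter, fan60, fan40, cooler below 0.02 m/s and horizontal distance between fan60 and nest_fan60 below 0.01 m and z of fan60 in the frame of nest_fan60 between 0.009 and 0.015 m and horizontal distance between fan40 and nest_fan40 below 0.01 m and z of fan40 in the frame of nest_fan40 between 0.009 and 0.015 m and horizontal distance between cooler and nest_cooler below 0.01 m and z of cooler in the frame of nest_cooler between 0.009 and 0.015 m); the robot touches nothing.
It fails at once if the tape roll is pushed away by more than 30 mm (distance of tape_roll from where it was at the start of the episode above 0.03 m).
It fails at once if the screwdriver is pushed away by more than 30 mm (distance of screwdriver from where it was at the start of the episode above 0.03 m).
It fails at once if a part is dropped or thrown (moves faster than 0.7 m/s, as after a fall of about 25 mm, while no finger holds it) ((linear speed of adapter above 0.7 m/s and contact force between the fingers and adapter below 0.1 N) or (linear speed of fan60 above 0.7 m/s and contact force between the fingers and fan60 below 0.1 N) or (linear speed of fan40 above 0.7 m/s and contact force between the fingers and fan40 below 0.1 N) or (linear speed of cooler above 0.7 m/s and contact force between the fingers and cooler below 0.1 N)).
It also fails if it takes over 104 s, if anything falls off the work surface, if the arm or the gripper's body presses on something with over 40 N, if the wrist force passes 120 N, or if a joint passes its speed limit or range.

ROBOT

A 6-joint arm with a two-finger parallel gripper is mounted at the origin on the work surface. World frame = base frame: x ahead of the robot, y to its left, z up, the work surface at z = 0. Lengths are in mm, angles in rad, forces in N, time in s.
With the tool pointing down it reaches from about 350 to 800 mm from the base axis. Payload 7.3 kg.
Tool frame: the origin (TCP) lies midway between the tips of the shut fingers; the grasp point (between the pads) lies 19 mm behind it; z points along the fingers, y is the direction in which the jaws open and shut (so a half turn about z gives the same grasp; the last joint's range is limited). The gripper opens to 85 mm and grips with 20 to 120 N. Pads are 22 mm wide; open, the fingers measure 114 mm over their backs; the gripper's body (76 mm by 85 mm) begins 54 mm behind the grasp point. The pads swing forward as they close: fully open they stand 13 mm farther back than shut.
Start: joints at [-1.404, 0.342, 1.524, -0, 1.275, -0.146], TCP at [161.578, -499.537, 231.322] pointing down, gripper open.
Joint ranges: [-2.53, 2.53], [-0.77, 2.02], [0.04, 2.7], [-1, 4.14], [0.28, 2.66], [-3.11, 3.11]. Speed limits (rad/s): [2.57, 2.57, 3.14, 3.14, 3.14, 3.14].

INTERFACE

Orientations are given as a rotation vector (axis times angle).
In Python, from workcell import r, viewer gives the robot as it stands.
- The arm moves only by the shell command python3 -m handwheel 'ROWS'. ROWS is JSON, a list of rows, each an object with "offset": the shift along the tool's x, y, z in mm, a list of three; "rot": the turn, a rotation vector about the tool's x, y, z in rad, a list of three; "jaw": the opening, from 0 (shut) to 1 (fully open). In form: [{"offset": [dx, dy, dz], "rot": [wx, wy, wz], "jaw": jaw}, ...]. A call has 1 to 20 rows; each row is the pose to reach, as a shift and turn from the pose commanded when the call began, along the tool's axes at that moment; what a row does not reach only later rows make up. A row lasts 1/10 s, in which the tool goes at most 50 mm and 8.59 degrees, less where a joint would pass 70% of its speed; a pose out of reach is approached as far as the arm can. A call with a gripper value outside its range is refused whole. The fingers move at their own pace and stop on an object; the grip force is fixed at half the most. Time passes only in rows, so rows that repeat a pose let the fingers close. It gives the time, the measured TCP pose, the force and the opening at its end, in the units of the state.
- r.state(): the state, without advancing time (a new reading comes with each control period).
- viewer.get_image(name): name is "side" or "top"; returns the picture (420x560x3 uint8, red, green, blue); there is no depth.
- viewer.camera_params(name): a dict with "camera_matrix" (3x3 intrinsics, pixels), "R" (3x3) and "t" (3): a world point X has camera coordinates R X + t. Camera axes: x right, y down, z forward; pixel columns grow to the right and rows downward; lengths in mm; the calibration is good to about 2 mm. A picture is of the moment at which its call begins. camera_params takes no time and is no camera call.
- r.sign_off(): hands the job in, once; it reports no verdict.
The state is a dict: "time": time; "joint_pos": joint angles; "joint_vel": joint speeds; "tau": joint torques, N m; "eef_pos": TCP position; "tool_rot": TCP orientation; "force": force on the tool from outside, world axes, zero at the start; "ft_torque": the same for the moment, N m; "opening": opening from 0.0 (shut) to 1.0 (fully open).
Only numpy, scipy, OpenCV 4.12 (cv2) and the standard library are available. Lean on these libraries where they do the work, as an engineer would, in place of code of your own. Each camera call takes 0.05 s, during which the arm holds its last target. There are 200 camera calls.

## Working session

There is one attempt and no reset: what is moved stays moved. The work goes in short steps, Python scripts to look and compute and a shell command to move; the robot and the scene stay as the last step left them, time stands still between calls to the robot, and variables do not carry over. Pictures are saved under pics/ and viewed, about 12 in all and at most 16, crops included, and the job is handed in when it is done.

```bash
mkdir -p pics; ls
python3 - <<'E'
from workcell import r, viewer
import cv2
for n in("top","side"):
    im=viewer.get_image(n); cv2.imwrite(f"pics/{n}0.png",im[:,:,::-1])
    p=viewer.camera_params(n); print(n,p)
s=r.state();print({k:s[k] for k in("time","eef_pos","tool_rot","force","opening")})
E
```

```text
pics
top {'camera_matrix': array([[448.14210135,   0.        , 269.35824341],
       [  0.        , 448.14210135, 207.37770816],
       [  0.        ,   0.        ,   1.        ]]), 'R': array([[ 0.02159936, -0.99975256,  0.0053187 ],
       [-0.99842974, -0.02184521, -0.05158329],
       [ 0.05168672, -0.00419618, -0.99865453]]), 't': array([ 107.24597233,  539.45411447, 1139.01281235])}
side {'camera_matrix': array([[442.08174494,   0.        , 285.88141978],
       [  0.        , 442.08174494, 210.34971725],
       [  0.        ,   0.        ,   1.        ]]), 'R': array([[-0.94436243, -0.32868633, -0.01203715],
       [-0.14985815,  0.46256506, -0.87382842],
       [ 0.29278342, -0.82340687, -0.48608539]]), 't': array([ 543.89377102,   59.90453579, 1162.33757494])}
{'time': 0.1, 'eef_pos': array([ 161.5112169 , -499.15504958,  230.67802212]), 'tool_rot': array([-3.10181863e+00, -4.89130972e-01,  4.03639702e-05]), 'force': array([-0.68976101, -0.6529272 , -0.45350232]), 'opening': 1.001584458017786}
```

View pics/top0.png

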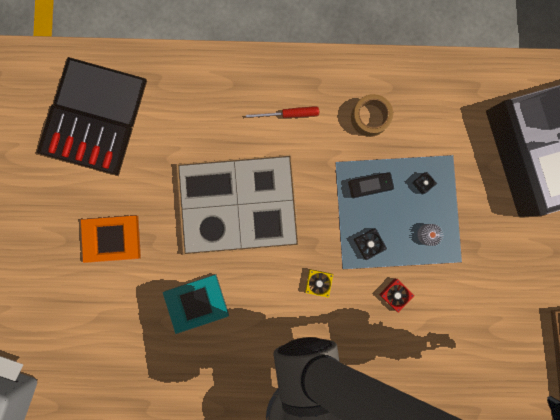

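View pics/side0.png

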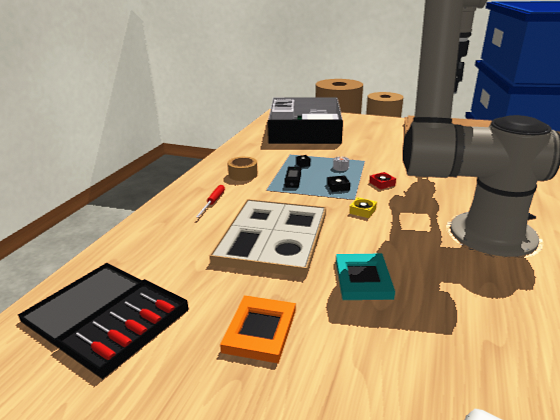

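```bash
cat > h.py <<'E'
import numpy as np, cv2
from workcell import r, viewer
def ray(n,uv,z):
    p=viewer.camera_params(n);R,t,K=p["R"],p["t"],p["camera_matrix"]
    uv=np.atleast_2d(uv).astype(float)
    d=(R.T@np.linalg.inv(K)@np.c_[uv,np.ones(len(uv))].T).T
    c=-R.T@t
    return c+d*((z-c[2])/d[:,2])[:,None]
def grab(n,name):
    im=viewer.get_image(n)[:,:,::-1].copy(); cv2.imwrite(f"pics/{name}.png",im); return im
def blobs(im,box,mask_fn,amin=20,s=4):
    u0,v0,u1,v1=box
    c=cv2.resize(im[v0:v1,u0:u1],None,fx=s,fy=s,interpolation=cv2.INTER_CUBIC)
    m=mask_fn(c).astype(np.uint8)
    cs,_=cv2.findContours(m,cv2.RETR_EXTERNAL,cv2.CHAIN_APPROX_NONE)
    # pixel coords of full image
    return [((k[:,0]+.5)/s-.5+[u0,v0]) for k in cs if cv2.contourArea(k)>amin*s*s],c,m
E
python3 - <<'E'
from h import *
im=cv2.imread("pics/top0.png")
def rep(n,k,z):
    w=ray("top",k,z)[:,:2].astype(np.float32); (c,sz,a)=cv2.minAreaRect(w)
    px=cv2.minAreaRect(k.astype(np.float32))[0]
    print(n,"px",np.round(px,1),"c",np.round(c,1),"sz",np.round(sz,1),"ang",round(a,1))
ks,_,_=blobs(im,(178,160,297,250),lambda c:c.max(2)<100,50)
for k in ks: rep("recess",k,15)
box=(336,155,462,268)
ks,c,m=blobs(im,box,lambda c:c.max(2)<70,20)
for k in ks: rep("dark",k,27)
ks,_,_=blobs(im,box,lambda c:c.min(2)>170,2)
for k in ks: rep("white",k,27)
ks,_,_=blobs(im,box,lambda c:(c[:,:,2].astype(int)-c[:,:,0]>50),1.5)
for k in ks: rep("copper",k,34)
big=cv2.resize(im[150:275,330:470],None,fx=4,fy=4,interpolation=cv2.INTER_CUBIC)
n=cv2.resize(im[150:260,170:305],None,fx=1.7,fy=1.7)
o=np.zeros((500,800,3),np.uint8);o[:,:560]=big;o[:n.shape[0],565:565+n.shape[1]]=n
mm=cv2.resize(m*255,None,fx=.45,fy=.45);o[250:250+mm.shape[0],565:565+mm.shape[1]]=mm[...,None]
cv2.imwrite("pics/crop.png",o)
E
```

```text
recess px [212.  228.3] c [480.1 264.6] sz [64.4 64.2] ang 63.3
recess px [267.4 223.9] c [494.5 123. ] sz [69.1 70.3] ang 6.3
recess px [179.6 224.9] c [486.8 352.1] sz [125.9  10.2] ang 6.0
recess px [208.5 185. ] c [591.3 276.9] sz [ 56.1 118.1] ang 6.3
recess px [263.9 180.4] c [606.3 134.6] sz [49.4 50. ] ang 5.9
dark px [366.3 243.2] c [ 451.  -128.6] sz [72.3 77.7] ang 29.5
dark px [417.9 233.1] c [ 479.4 -259.5] sz [37.7 53.2] ang 83.5
dark px [366.5 184.6] c [ 599.7 -127.7] sz [ 51.  131.7] ang 13.1
dark px [420.  182.1] c [ 609.5 -264.2] sz [57.7 62. ] ang 40.9
white px [370.6 243.8] c [ 449.6 -139.6] sz [12.  12.7] ang 1.2
white px [437.1 234.5] c [ 476.7 -308.4] sz [3.2 7.6] ang 1.2
white px [425.8 182.1] c [ 609.6 -279. ] sz [7.7 7. ] ang 0.2
copper px [418.9 264.6] c [ 400.1 -260. ] sz [ 13.8 214.3] ang 1.2
copper px [432.4 234.4] c [ 476.7 -293.7] sz [13.9 14. ] ang 1.2
copper px [338.5 225.4] c [494.8 -56.3] sz [211.8  14.5] ang 0.8
copper px [457.2 205.4] c [ 552.4 -356.6] sz [ 21.1 257.6] ang 90.0
copper px [391.  157.9] c [ 668.8 -187.9] sz [ 16.6 282.5] ang 1.3
```

View pics/crop.png

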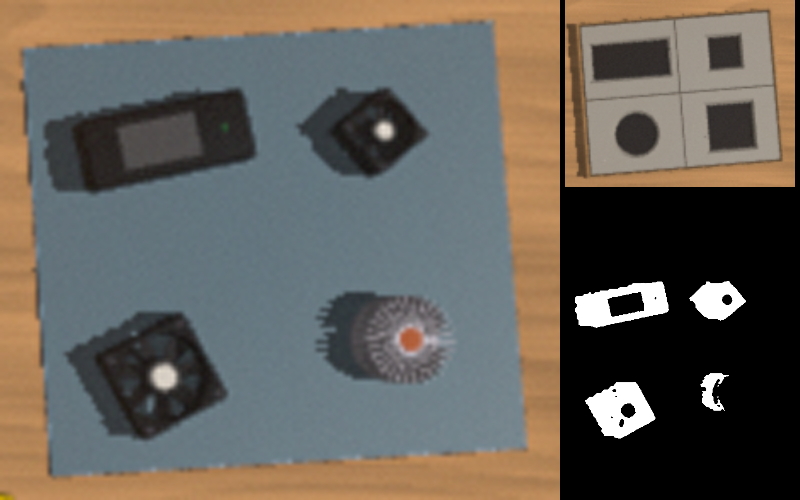

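The crop confirms the four targets by top-view pixel:
- **Large fan:** (371,244), black with a 12 mm dot. The red look-alike at (398,295) and the yellow one at (319,283) are off the mat and the wrong colour.
- **Small fan:** (426,182).
- **Adapter:** (371,185).
- **Heat sink:** (432,234).

The light-grey inserts in the tray are the adapter's at (208,185), fan40's at (264,180), fan60's at (267,224) and the cooler's at (212,228). Their yaw is 6.1° and the sizes fit. The orange and turquoise ones stay out. Next I measure the yaw of each part.

```bash
cat >> h.py <<'E'
def go(x,y,z,jaw_deg):
    """offset & turn in the tool axes from the measured pose; jaw_deg = world angle of jaw axis (mod 180)"""
    from scipy.spatial.transform import Rotation as Ro
    s=r.state();R=Ro.from_rotvec(s["tool_rot"]).as_matrix()
    a=np.degrees(np.arctan2(R[1,1],R[0,1]))
    d=(jaw_deg-a+90)%180-90
    print("off",np.round(R.T@(np.array([x,y,z])-s["eef_pos"]),1),"rotz",round(-np.radians(d),3),"alt",round(-np.radians(d-np.sign(d)*180),3),"| tool",np.round(s["eef_pos"],1),"jaw",round(a,1),"tilt",np.round(R[:2,2],3),"j6",round(s["joint_pos"][5],2))
E
python3 - <<'E'
from h import *
im=cv2.imread("pics/top0.png")
for n,box,z in(("adapter",(338,165,400,205),32),("fan60",(345,222,392,266),27),("fan40",(402,165,442,200),30)):
  for th in(40,50,58):
    ks,_,_=blobs(im,box,lambda c:cv2.blur(c,(3,3)).max(2)<th,15)
    if not ks: continue
    k=max(ks,key=len); w=ray("top",k,z)[:,:2].astype(np.float32)
    c,sz,a=cv2.minAreaRect(w); h=cv2.convexHull(w)[:,0]
    e=np.diff(np.r_[cv2.approxPolyDP(h[:,None],4,True)[:,0],cv2.approxPolyDP(h[:,None],4,True)[:1,0]],axis=0)
    print(n,th,np.round(c,1),np.round(sz,1),round(a,1),[(int(np.hypot(*q)),round(float(np.degrees(np.arctan2(q[1],q[0]))%90),1)) for q in e])
ks,_,_=blobs(im,(355,172,388,198),lambda c:(c.max(2)>62)&(c.max(2)<95),15)
for k in ks: print("label",cv2.minAreaRect(ray("top",k,32)[:,:2].astype(np.float32)))
go(450,-140,120,0)
E
```

```text
adapter 40 [ 612.6 -147.6] [28.5 77.9] 6.8 [(27, 88.6), (51, 15.7), (57, 75.8), (28, 38.7), (9, 4.2)]
adapter 50 [ 600.5 -135.4] [ 46.7 111.1] 13.3 [(29, 2.5), (73, 13.8), (9, 46.1), (35, 13.0), (8, 70.1), (99, 13.8), (39, 8.7)]
adapter 58 [ 600.7 -135. ] [ 48.2 112.7] 13.1 [(42, 4.8), (62, 14.3), (10, 56.3), (35, 13.2), (8, 68.5), (101, 13.6), (41, 8.4)]
fan60 40 [ 444.6 -124. ] [58.6 34.6] 29.5 [(24, 35.5), (55, 33.3), (49, 81.0), (21, 57.0)]
fan60 50 [ 450.6 -135.7] [62.  63.1] 29.5 [(60, 26.8), (58, 30.8), (53, 27.8), (9, 79.2), (49, 30.6)]
fan60 58 [ 450.5 -135.1] [63.7 64.9] 29.2 [(61, 26.8), (58, 30.8), (58, 27.0), (57, 27.3)]
fan40 40 [ 608.2 -272. ] [41.3 46.1] 42.4 [(40, 38.2), (35, 42.0), (31, 34.4), (12, 65.2), (32, 45.6)]
fan40 50 [ 608.4 -271.7] [43.  48.1] 41.2 [(13, 12.1), (32, 44.3), (37, 42.2), (44, 39.4), (33, 41.7)]
fan40 58 [ 607.8 -271. ] [44.8 50. ] 42.6 [(16, 12.6), (32, 44.3), (39, 45.1), (43, 38.1), (36, 39.8)]
label ((599.1572875976562, -134.13064575195312), (28.38280487060547, 50.168304443359375), 12.843057632446289)
off [ 385.  -252.8  111.1] rotz -1.258 alt 1.884 | tool [ 161.5 -499.2  230.7] jaw -72.1 tilt [-0.     0.001] j6 -0.15
```

```bash
python3 -c "
from h import *
go(449.6,-139.6,110,-60.5)"
```

```text
off [ 384.7 -253.3  121.1] rotz -0.202 alt 2.94 | tool [ 161.5 -499.2  230.7] jaw -72.1 tilt [-0.     0.001] j6 -0.15
```

```bash
python3 -m handwheel '[{"offset":[40,-26,12],"rot":[0,0,-0.05],"jaw":1},{"offset":[80,-52,25],"rot":[0,0,-0.1],"jaw":1},{"offset":[120,-78,38],"rot":[0,0,-0.2],"jaw":1},{"offset":[160,-105,50],"rot":[0,0,-0.2],"jaw":1},{"offset":[200,-131,63],"rot":[0,0,-0.2],"jaw":1},{"offset":[240,-158,75],"rot":[0,0,-0.2],"jaw":1},{"offset":[280,-184,88],"rot":[0,0,-0.2],"jaw":1},{"offset":[320,-210,100],"rot":[0,0,-0.2],"jaw":1},{"offset":[360,-237,113],"rot":[0,0,-0.2],"jaw":1},{"offset":[384.7,-253.3,121],"rot":[0,0,-0.202],"jaw":1},{"offset":[384.7,-253.3,121],"rot":[0,0,-0.202],"jaw":1},{"offset":[384.7,-253.3,121],"rot":[0,0,-0.202],"jaw":1},{"offset":[384.7,-253.3,121],"rot":[0,0,-0.202],"jaw":1},{"offset":[384.7,-253.3,121],"rot":[0,0,-0.202],"jaw":1}]'; python3 -c "
from h import *
go(449.6,-139.6,11,-60.5)"
```

```text
time: 1.5
eef_pos: [449.3, -141.2, 110.6]
tool_rot: [3.038, 0.797, 0.0]
force: [-0.4, 0.4, 0.5]
opening: 0.996
off [ 1.1 -1.2 99.6] rotz -0.002 alt 3.14 | tool [ 449.3 -141.2  110.6] jaw -60.6 tilt [ 0. -0.] j6 0.59
```

```bash
python3 -m handwheel '[{"offset":[1,-1,35],"rot":[0,0,0],"jaw":1},{"offset":[1,-1,65],"rot":[0,0,0],"jaw":1},{"offset":[1,-1,85],"rot":[0,0,0],"jaw":1},{"offset":[1,-1,95],"rot":[0,0,0],"jaw":1},{"offset":[1,-1,99.5],"rot":[0,0,0],"jaw":1},{"offset":[1,-1,99.5],"rot":[0,0,0],"jaw":0.5},{"offset":[1,-1,99.5],"rot":[0,0,0],"jaw":0.5},{"offset":[1,-1,99.5],"rot":[0,0,0],"jaw":0.5},{"offset":[1,-1,99.5],"rot":[0,0,0],"jaw":0.5},{"offset":[1,-1,99.5],"rot":[0,0,0],"jaw":0.5},{"offset":[1,-1,99.5],"rot":[0,0,0],"jaw":0.5},{"offset":[1,-1,99.5],"rot":[0,0,0],"jaw":0.5}]'; python3 -c "
from h import *
go(449.6,-139.6,110,-60.5);grab('side','side1')"
```

```text
time: 2.7
eef_pos: [450.7, -139.3, 12.2]
tool_rot: [3.036, 0.799, 0.003]
force: [-1.7, -0.9, 5.7]
opening: 0.685
off [ -1.   -0.1 -97.8] rotz -0.0 alt 3.142 | tool [ 450.7 -139.3   12.2] jaw -60.5 tilt [ 0.002 -0.001] j6 0.59
```

```bash
python3 -m handwheel '[{"offset":[0,0,-10],"rot":[0,0,0],"jaw":0.5},{"offset":[0,0,-30],"rot":[0,0,0],"jaw":0.5},{"offset":[0,0,-55],"rot":[0,0,0],"jaw":0.5},{"offset":[0,0,-75],"rot":[0,0,0],"jaw":0.5},{"offset":[0,0,-80],"rot":[0,0,0],"jaw":0.5},{"offset":[0,0,-80],"rot":[0,0,0],"jaw":0.5}]'; python3 -c "
from h import *
go(494.5,123,90,-83.9);im=grab('side','side2')
cv2.imwrite('pics/s2.png',cv2.resize(im[80:280,200:460],None,fx=3,fy=3))"
```

```text
time: 3.35
eef_pos: [450.5, -139.0, 91.8]
tool_rot: [3.036, 0.8, 0.003]
force: [-0.8, -0.3, -1.1]
opening: 0.683
off [ 167.3 -206.4    1.6] rotz 0.408 alt -2.733 | tool [ 450.5 -139.    91.8] jaw -60.5 tilt [ 0.002 -0.001] j6 0.59
```

View pics/s2.png

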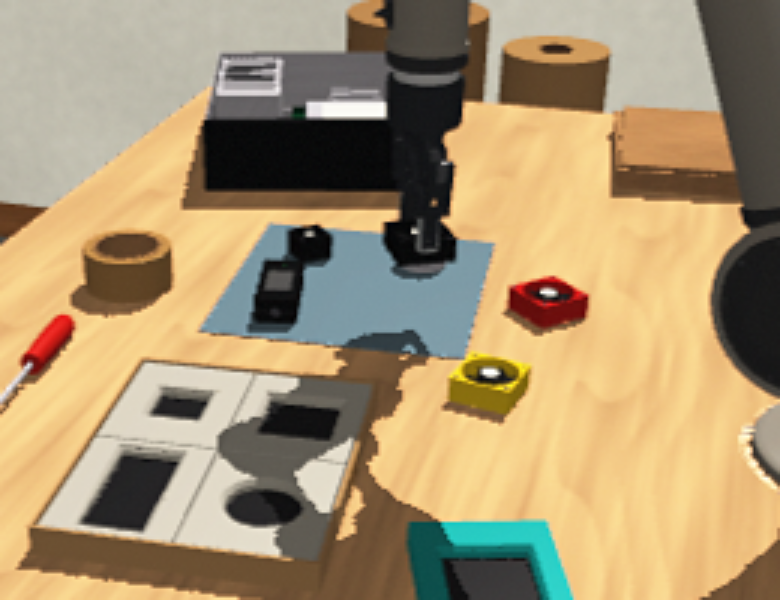

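The large fan hangs level in the jaws at about (420,243) in the crop. Carrying it to its insert.

```bash
python3 -m handwheel '[{"offset":[10,-12,0],"rot":[0,0,0.03],"jaw":0.5},{"offset":[30,-37,0],"rot":[0,0,0.08],"jaw":0.5},{"offset":[53,-65,0],"rot":[0,0,0.14],"jaw":0.5},{"offset":[76,-94,0],"rot":[0,0,0.2],"jaw":0.5},{"offset":[99,-122,0],"rot":[0,0,0.26],"jaw":0.5},{"offset":[122,-150,0],"rot":[0,0,0.32],"jaw":0.5},{"offset":[145,-179,0],"rot":[0,0,0.38],"jaw":0.5},{"offset":[160,-197,0],"rot":[0,0,0.408],"jaw":0.5},{"offset":[167.3,-206.4,1],"rot":[0,0,0.408],"jaw":0.5},{"offset":[167.3,-206.4,1],"rot":[0,0,0.408],"jaw":0.5},{"offset":[167.3,-206.4,1],"rot":[0,0,0.408],"jaw":0.5},{"offset":[167.3,-206.4,1],"rot":[0,0,0.408],"jaw":0.5}]'; python3 -c "
from h import *
go(494.5,123,25.5,-83.9)"
```

```text
time: 4.6
eef_pos: [493.8, 122.0, 89.5]
tool_rot: [3.137, 0.166, -0.001]
force: [0.4, 0.4, -0.9]
opening: 0.683
off [ 0.9 -0.9 64. ] rotz -0.001 alt 3.141 | tool [493.8 122.   89.5] jaw -83.9 tilt [-0.001 -0.   ] j6 1.56
```

```bash
python3 -m handwheel '[{"offset":[1,-1,20],"rot":[0,0,0],"jaw":0.5},{"offset":[1,-1,40],"rot":[0,0,0],"jaw":0.5},{"offset":[1,-1,50],"rot":[0,0,0],"jaw":0.5},{"offset":[1,-1,56],"rot":[0,0,0],"jaw":0.5},{"offset":[1,-1,60],"rot":[0,0,0],"jaw":0.5},{"offset":[1,-1,62.5],"rot":[0,0,0],"jaw":0.5},{"offset":[1,-1,64],"rot":[0,0,0],"jaw":0.5},{"offset":[1,-1,64],"rot":[0,0,0],"jaw":0.5}]'; python3 -c "
from h import *
go(494.5,123,90,-83.9)
im=grab('side','side3');im2=grab('top','top3')
o=np.hstack([cv2.resize(im[180:290,200:340],(420,330)),cv2.resize(im2[150:260,170:300],(380,330))]);cv2.imwrite('pics/s3.png',o)"
```

```text
time: 5.4
eef_pos: [495.1, 124.3, 26.0]
tool_rot: [3.137, 0.168, 0.001]
force: [0.1, -0.3, -0.5]
opening: 0.688
off [ -0.7   1.3 -64. ] rotz 0.0 alt -3.141 | tool [495.1 124.3  26. ] jaw -83.9 tilt [ 0.001 -0.   ] j6 1.56
```

View pics/s3.png

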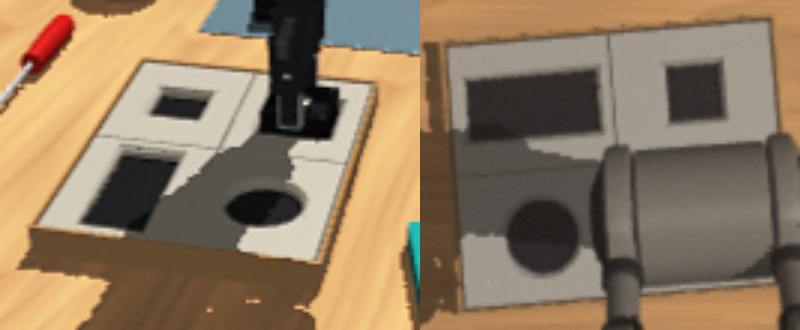

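The fan is inside the recess (left view, about (300,115)) with no contact force, so it is less than 1 mm above the bottom. Lower 1 mm, release and retreat.

```bash
python3 -m handwheel '[{"offset":[-0.5,1,1],"rot":[0,0,0],"jaw":0.5},{"offset":[-0.5,1,1],"rot":[0,0,0],"jaw":0.5},{"offset":[-0.5,1,1],"rot":[0,0,0],"jaw":0.95},{"offset":[-0.5,1,1],"rot":[0,0,0],"jaw":0.95},{"offset":[-0.5,1,1],"rot":[0,0,0],"jaw":0.95},{"offset":[-0.5,1,1],"rot":[0,0,0],"jaw":0.95},{"offset":[-0.5,1,-10],"rot":[0,0,0],"jaw":1},{"offset":[-0.5,1,-40],"rot":[0,0,0],"jaw":1},{"offset":[-0.5,1,-75],"rot":[0,0,0],"jaw":1},{"offset":[-0.5,1,-85],"rot":[0,0,0],"jaw":1},{"offset":[-0.5,1,-85],"rot":[0,0,0],"jaw":1}]'; python3 -c "
from h import *
go(609.4,-278.6,110,-48)"
```

```text
time: 6.6
eef_pos: [495.7, 123.4, 112.9]
tool_rot: [-3.137, -0.168, -0.007]
force: [0.4, 1.0, 0.6]
opening: 0.995
off [ 70.2 411.8   3.3] rotz -0.626 alt 2.515 | tool [495.7 123.4 112.9] jaw -83.9 tilt [0.004 0.   ] j6 1.56
```

```bash
python3 -m handwheel '[{"offset":[3,15,0],"rot":[0,0,-0.03],"jaw":1},{"offset":[9,50,0],"rot":[0,0,-0.09],"jaw":1},{"offset":[16,95,0],"rot":[0,0,-0.16],"jaw":1},{"offset":[24,140,0],"rot":[0,0,-0.24],"jaw":1},{"offset":[32,185,0],"rot":[0,0,-0.32],"jaw":1},{"offset":[39,230,0],"rot":[0,0,-0.4],"jaw":1},{"offset":[47,275,0],"rot":[0,0,-0.48],"jaw":1},{"offset":[55,320,0],"rot":[0,0,-0.55],"jaw":1},{"offset":[62,365,1],"rot":[0,0,-0.6],"jaw":1},{"offset":[68,398,2],"rot":[0,0,-0.626],"jaw":1},{"offset":[70.2,411.8,3],"rot":[0,0,-0.626],"jaw":1},{"offset":[70.2,411.8,3],"rot":[0,0,-0.626],"jaw":1},{"offset":[70.2,411.8,3],"rot":[0,0,-0.626],"jaw":1},{"offset":[70.2,411.8,3],"rot":[0,0,-0.626],"jaw":1},{"offset":[70.2,411.8,3],"rot":[0,0,-0.626],"jaw":1}]'; python3 -c "
from h import *
go(609.4,-278.6,12,-48)
im=grab('top','top4');im2=grab('side','side4')
o=np.hstack([cv2.resize(im2[180:290,200:340],(420,330)),cv2.resize(im[150:260,170:300],(380,330))]);cv2.imwrite('pics/s4.png',o)
ks,_,_=blobs(im,(240,195,295,250),lambda c:c.min(2)>185,2)
for k in ks:
  w=ray('top',k,40)[:,:2].astype(np.float32);c,s,a=cv2.minAreaRect(w)
  if 8<s[0]<18 and s[1]<18: print('dot',c,s)
"
```

```text
time: 8.1
eef_pos: [608.3, -277.0, 108.1]
tool_rot: [-2.932, -1.128, 0.0]
force: [-0.7, 0.0, 0.1]
opening: 1.0
off [-0.3  1.9 96.1] rotz 0.001 alt -3.14 | tool [ 608.3 -277.   108.1] jaw -47.9 tilt [-0.  0.] j6 0.29
```

View pics/s4.png

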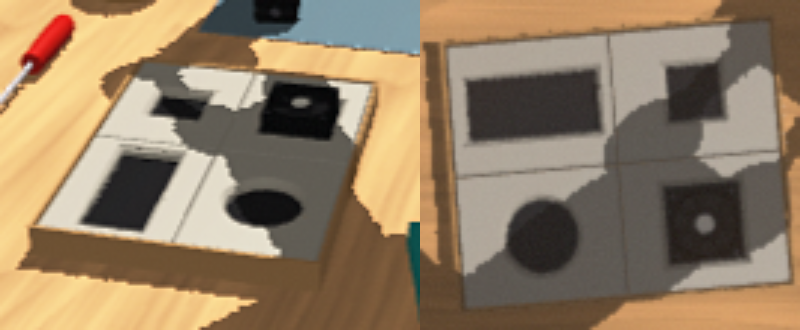

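The large fan sits flat in its recess, dot at (704,222) in the top crop, with an even dark gap round it. Now the small fan.

```bash
python3 -m handwheel '[{"offset":[0,1,35],"rot":[0,0,0],"jaw":1},{"offset":[0,1.5,65],"rot":[0,0,0],"jaw":1},{"offset":[0,1.5,83],"rot":[0,0,0],"jaw":1},{"offset":[0,1.5,92],"rot":[0,0,0],"jaw":1},{"offset":[0,1.5,96],"rot":[0,0,0],"jaw":1},{"offset":[0,1.5,96],"rot":[0,0,0],"jaw":0.3},{"offset":[0,1.5,96],"rot":[0,0,0],"jaw":0.3},{"offset":[0,1.5,96],"rot":[0,0,0],"jaw":0.3},{"offset":[0,1.5,96],"rot":[0,0,0],"jaw":0.3},{"offset":[0,1.5,96],"rot":[0,0,0],"jaw":0.3},{"offset":[0,1.5,96],"rot":[0,0,0],"jaw":0.3},{"offset":[0,1.5,96],"rot":[0,0,0],"jaw":0.3},{"offset":[0,1.5,96],"rot":[0,0,0],"jaw":0.3},{"offset":[0,1.5,96],"rot":[0,0,0],"jaw":0.3}]' && python3 -c "
from h import *
print(r.state()['force'],r.state()['eef_pos'],r.state()['joint_vel'].round(3))"; python3 -m handwheel '[{"offset":[0,0,-10],"rot":[0,0,0],"jaw":0.3},{"offset":[0,0,-30],"rot":[0,0,0],"jaw":0.3},{"offset":[0,0,-55],"rot":[0,0,0],"jaw":0.3},{"offset":[0,0,-75],"rot":[0,0,0],"jaw":0.3},{"offset":[0,0,-80],"rot":[0,0,0],"jaw":0.3},{"offset":[0,0,-80],"rot":[0,0,0],"jaw":0.3}]'; python3 -c "
from h import *
go(606.3,134.6,90,-83.9);im=grab('side','side5')
cv2.imwrite('pics/s5.png',cv2.resize(im[110:230,230:400],None,fx=4,fy=4))"
```

```text
time: 9.6
eef_pos: [610.0, -280.3, 13.3]
tool_rot: [2.931, 1.125, 0.003]
force: [0.2, 0.2, 5.6]
opening: 0.455
[0.17229471 0.15475159 5.62688017] [ 610.02037073 -280.30540036   13.32609299] [ 0.001  0.    -0.    -0.001 -0.001 -0.   ]
time: 10.2
eef_pos: [609.5, -279.9, 92.7]
tool_rot: [2.932, 1.125, 0.001]
force: [-0.5, 1.1, -0.1]
opening: 0.452
off [ 275.  -310.2    2.3] rotz 0.626 alt -2.515 | tool [ 609.5 -279.9   92.7] jaw -48.0 tilt [ 0.001 -0.001] j6 0.29
```

View pics/s5.png

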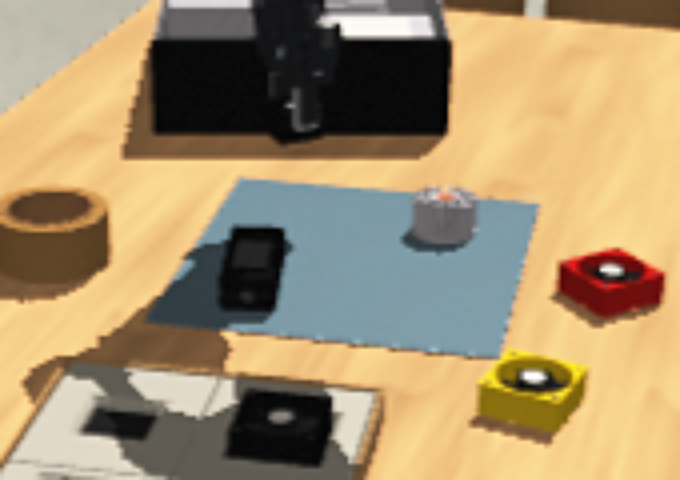

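The small fan is held at (295,120) and the opening matches 40 mm. Carrying it over.

```bash
python3 -m handwheel '[{"offset":[8,-9,0],"rot":[0,0,0.02],"jaw":0.3},{"offset":[29,-33,0],"rot":[0,0,0.06],"jaw":0.3},{"offset":[57,-64,0],"rot":[0,0,0.12],"jaw":0.3},{"offset":[85,-96,0],"rot":[0,0,0.19],"jaw":0.3},{"offset":[113,-127,0],"rot":[0,0,0.26],"jaw":0.3},{"offset":[141,-159,0],"rot":[0,0,0.33],"jaw":0.3},{"offset":[169,-191,0],"rot":[0,0,0.4],"jaw":0.3},{"offset":[197,-222,0],"rot":[0,0,0.46],"jaw":0.3},{"offset":[225,-254,0],"rot":[0,0,0.52],"jaw":0.3},{"offset":[250,-282,0],"rot":[0,0,0.58],"jaw":0.3},{"offset":[267,-301,1],"rot":[0,0,0.626],"jaw":0.3},{"offset":[275,-310.2,2],"rot":[0,0,0.626],"jaw":0.3},{"offset":[275,-310.2,2],"rot":[0,0,0.626],"jaw":0.3},{"offset":[275,-310.2,2],"rot":[0,0,0.626],"jaw":0.3},{"offset":[275,-310.2,2],"rot":[0,0,0.626],"jaw":0.3}]'; python3 -c "
from h import *
go(606.3,134.6,26.5,-83.9)"
```

```text
time: 11.75
eef_pos: [606.2, 133.1, 89.5]
tool_rot: [3.137, 0.166, -0.001]
force: [0.5, -0.4, -0.5]
opening: 0.452
off [ 0.3 -1.5 63. ] rotz -0.001 alt 3.141 | tool [606.2 133.1  89.5] jaw -83.9 tilt [-0.001 -0.   ] j6 1.56
```

```bash
python3 -m handwheel '[{"offset":[0,-1,20],"rot":[0,0,0],"jaw":0.3},{"offset":[0,-1,40],"rot":[0,0,0],"jaw":0.3},{"offset":[0,-1,50],"rot":[0,0,0],"jaw":0.3},{"offset":[0,-1,56],"rot":[0,0,0],"jaw":0.3},{"offset":[0,-1,60],"rot":[0,0,0],"jaw":0.3},{"offset":[0,-1,62],"rot":[0,0,0],"jaw":0.3},{"offset":[0,-1,63],"rot":[0,0,0],"jaw":0.3},{"offset":[0,-1,63],"rot":[0,0,0],"jaw":0.3}]'; python3 -c "
from h import *
go(606.3,134.6,26.5,-83.9)"
```

```text
time: 12.55
eef_pos: [606.3, 135.7, 27.2]
tool_rot: [3.137, 0.168, 0.001]
force: [0.7, -0.0, -0.2]
opening: 0.455
off [-0.1  1.1  0.7] rotz 0.0 alt -3.141 | tool [606.3 135.7  27.2] jaw -83.9 tilt [ 0.001 -0.   ] j6 1.56
```

```bash
python3 -m handwheel '[{"offset":[0,1,1],"rot":[0,0,0],"jaw":0.3},{"offset":[0,1,1],"rot":[0,0,0],"jaw":0.3},{"offset":[0,1,1],"rot":[0,0,0],"jaw":0.75},{"offset":[0,1,1],"rot":[0,0,0],"jaw":0.75},{"offset":[0,1,1],"rot":[0,0,0],"jaw":0.75},{"offset":[0,1,1],"rot":[0,0,0],"jaw":0.75},{"offset":[0,1,-10],"rot":[0,0,0],"jaw":1},{"offset":[0,1,-40],"rot":[0,0,0],"jaw":1},{"offset":[0,1,-75],"rot":[0,0,0],"jaw":1},{"offset":[0,1,-85],"rot":[0,0,0],"jaw":1},{"offset":[0,1,-85],"rot":[0,0,0],"jaw":1}]'; python3 -c "
from h import *
go(476.7,-293.7,112,-84)"
```

```text
time: 13.65
eef_pos: [607.3, 134.9, 114.4]
tool_rot: [-3.137, -0.168, -0.007]
force: [-0.2, -0.3, -0.6]
opening: 1.001
off [-175.6  412.2    1.6] rotz 0.002 alt -3.139 | tool [607.3 134.9 114.4] jaw -83.9 tilt [0.005 0.   ] j6 1.56
```

```bash
python3 -m handwheel '[{"offset":[-6,15,0],"rot":[0,0,0],"jaw":1},{"offset":[-21,50,0],"rot":[0,0,0],"jaw":1},{"offset":[-40,93,0],"rot":[0,0,0],"jaw":1},{"offset":[-58,136,0],"rot":[0,0,0],"jaw":1},{"offset":[-76,179,0],"rot":[0,0,0],"jaw":1},{"offset":[-95,222,0],"rot":[0,0,0],"jaw":1},{"offset":[-113,265,0],"rot":[0,0,0],"jaw":1},{"offset":[-131,308,0],"rot":[0,0,0],"jaw":1},{"offset":[-150,351,0],"rot":[0,0,0],"jaw":1},{"offset":[-165,387,1],"rot":[0,0,0],"jaw":1},{"offset":[-173,406,2],"rot":[0,0,0],"jaw":1},{"offset":[-175.6,412.2,2],"rot":[0,0,0],"jaw":1},{"offset":[-175.6,412.2,2],"rot":[0,0,0],"jaw":1},{"offset":[-175.6,412.2,2],"rot":[0,0,0],"jaw":1},{"offset":[-175.6,412.2,2],"rot":[0,0,0],"jaw":1}]'; python3 -c "
from h import *
go(476.7,-293.7,13,-84)
im=grab('top','top6');im2=grab('side','side6')
o=np.hstack([cv2.resize(im2[120:270,200:390],(430,340)),cv2.resize(im[150:260,170:300],(370,340))]);cv2.imwrite('pics/s6.png',o)
"
```

```text
time: 15.15
eef_pos: [475.7, -292.5, 109.6]
tool_rot: [-3.136, -0.17, 0.001]
force: [-0.1, -0.7, 0.7]
opening: 1.0
off [ 0.9  1.4 96.6] rotz 0.004 alt -3.138 | tool [ 475.7 -292.5  109.6] jaw -83.8 tilt [-0.     0.001] j6 0.77
```

View pics/s6.png

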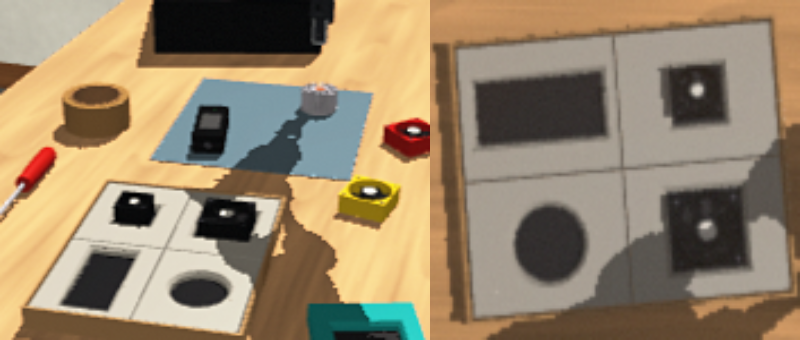

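Both fans are seated, dots at (697,90) and (707,230) in the top crop. Now the heat sink.

```bash
python3 -m handwheel '[{"offset":[1,1,35],"rot":[0,0,0],"jaw":1},{"offset":[1,1,65],"rot":[0,0,0],"jaw":1},{"offset":[1,1,83],"rot":[0,0,0],"jaw":1},{"offset":[1,1,92],"rot":[0,0,0],"jaw":1},{"offset":[1,1,96],"rot":[0,0,0],"jaw":1},{"offset":[1,1,96],"rot":[0,0,0],"jaw":0.5},{"offset":[1,1,96],"rot":[0,0,0],"jaw":0.5},{"offset":[1,1,96],"rot":[0,0,0],"jaw":0.5},{"offset":[1,1,96],"rot":[0,0,0],"jaw":0.5},{"offset":[1,1,96],"rot":[0,0,0],"jaw":0.5},{"offset":[1,1,96],"rot":[0,0,0],"jaw":0.5},{"offset":[1,1,96],"rot":[0,0,0],"jaw":0.5},{"offset":[1,1,96],"rot":[0,0,0],"jaw":0.5}]' ; python3 -m handwheel '[{"offset":[0,0,-8],"rot":[0,0,0],"jaw":0.5},{"offset":[0,0,-28],"rot":[0,0,0],"jaw":0.5},{"offset":[0,0,-53],"rot":[0,0,0],"jaw":0.5},{"offset":[0,0,-75],"rot":[0,0,0],"jaw":0.5},{"offset":[0,0,-80],"rot":[0,0,0],"jaw":0.5},{"offset":[0,0,-80],"rot":[0,0,0],"jaw":0.5}]'; python3 -c "
from h import *
go(480.1,264.6,92,-84);im=grab('side','side7')
cv2.imwrite('pics/s7.png',cv2.resize(im[100:210,250:400],None,fx=4,fy=4))"
```

```text
time: 16.55
eef_pos: [477.4, -295.3, 15.4]
tool_rot: [3.135, 0.168, 0.003]
force: [-0.5, 1.3, 5.1]
opening: 0.632
time: 17.15
eef_pos: [476.9, -295.0, 94.7]
tool_rot: [3.136, 0.168, 0.002]
force: [-0.4, -0.2, -2.0]
opening: 0.629
off [  62.8 -556.1    1.9] rotz 0.002 alt -3.14 | tool [ 476.9 -295.    94.7] jaw -83.9 tilt [ 0.002 -0.001] j6 0.77
```

View pics/s7.png

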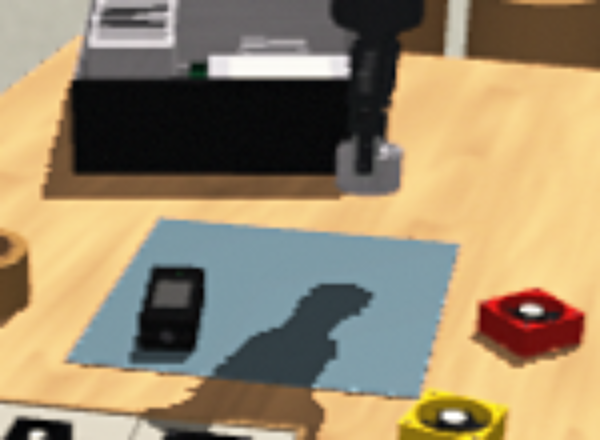

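```bash
python3 -m handwheel '[{"offset":[1,-12,0],"rot":[0,0,0],"jaw":0.5},{"offset":[5,-40,0],"rot":[0,0,0],"jaw":0.5},{"offset":[9,-80,0],"rot":[0,0,0],"jaw":0.5},{"offset":[14,-122,0],"rot":[0,0,0],"jaw":0.5},{"offset":[18,-164,0],"rot":[0,0,0],"jaw":0.5},{"offset":[23,-206,0],"rot":[0,0,0],"jaw":0.5},{"offset":[28,-248,0],"rot":[0,0,0],"jaw":0.5},{"offset":[33,-290,0],"rot":[0,0,0],"jaw":0.5},{"offset":[37,-332,0],"rot":[0,0,0],"jaw":0.5},{"offset":[42,-374,0],"rot":[0,0,0],"jaw":0.5},{"offset":[47,-416,0],"rot":[0,0,0],"jaw":0.5},{"offset":[52,-458,0],"rot":[0,0,0],"jaw":0.5},{"offset":[56,-498,0],"rot":[0,0,0],"jaw":0.5},{"offset":[60,-532,0],"rot":[0,0,0],"jaw":0.5},{"offset":[62,-550,1],"rot":[0,0,0],"jaw":0.5},{"offset":[62.8,-556.1,2],"rot":[0,0,0],"jaw":0.5},{"offset":[62.8,-556.1,2],"rot":[0,0,0],"jaw":0.5},{"offset":[62.8,-556.1,2],"rot":[0,0,0],"jaw":0.5},{"offset":[62.8,-556.1,2],"rot":[0,0,0],"jaw":0.5}]'; python3 -c "
from h import *
go(480.1,264.6,28.5,-84)"
```

```text
time: 19.1
eef_pos: [479.7, 263.8, 91.6]
tool_rot: [3.137, 0.165, -0.001]
force: [0.7, -0.1, -2.0]
opening: 0.635
off [ 0.5 -0.8 63.1] rotz 0.001 alt -3.141 | tool [479.7 263.8  91.6] jaw -84.0 tilt [-0.001 -0.001] j6 1.83
```

```bash
python3 -m handwheel '[{"offset":[0.5,-0.5,20],"rot":[0,0,0],"jaw":0.5},{"offset":[0.5,-0.5,40],"rot":[0,0,0],"jaw":0.5},{"offset":[0.5,-0.5,50],"rot":[0,0,0],"jaw":0.5},{"offset":[0.5,-0.5,56],"rot":[0,0,0],"jaw":0.5},{"offset":[0.5,-0.5,60],"rot":[0,0,0],"jaw":0.5},{"offset":[0.5,-0.5,62],"rot":[0,0,0],"jaw":0.5},{"offset":[0.5,-0.5,63],"rot":[0,0,0],"jaw":0.5},{"offset":[0.5,-0.5,63],"rot":[0,0,0],"jaw":0.5}]'; python3 -c "
from h import *
go(480.1,264.6,28.5,-83.9)"
```

```text
time: 19.9
eef_pos: [480.4, 265.6, 29.1]
tool_rot: [-3.137, -0.168, -0.001]
force: [1.4, 0.3, -0.8]
opening: 0.632
off [-0.4  0.9  0.6] rotz 0.0 alt -3.141 | tool [480.4 265.6  29.1] jaw -83.9 tilt [0.001 0.   ] j6 1.83
```

```bash
python3 -m handwheel '[{"offset":[0,0.5,0.8],"rot":[0,0,0],"jaw":0.5},{"offset":[0,0.5,0.8],"rot":[0,0,0],"jaw":0.5},{"offset":[0,0.5,0.8],"rot":[0,0,0],"jaw":0.9},{"offset":[0,0.5,0.8],"rot":[0,0,0],"jaw":0.9},{"offset":[0,0.5,0.8],"rot":[0,0,0],"jaw":0.9},{"offset":[0,0.5,0.8],"rot":[0,0,0],"jaw":0.9},{"offset":[0,0.5,-10],"rot":[0,0,0],"jaw":1},{"offset":[0,0.5,-40],"rot":[0,0,0],"jaw":1},{"offset":[0,0.5,-75],"rot":[0,0,0],"jaw":1},{"offset":[0,0.5,-85],"rot":[0,0,0],"jaw":1},{"offset":[0,0.5,-85],"rot":[0,0,0],"jaw":1}]'; python3 -c "
from h import *
go(600,-136,115,13.5)"
```

```text
time: 21.0
eef_pos: [481.3, 265.4, 116.0]
tool_rot: [-3.136, -0.168, -0.007]
force: [0.1, -1.0, 0.0]
opening: 1.002
off [ 75.2 411.8   0.9] rotz 1.442 alt -1.7 | tool [481.3 265.4 116. ] jaw -83.9 tilt [0.004 0.002] j6 1.83
```

```bash
python3 -m handwheel '[{"offset":[3,15,0],"rot":[0,0,-0.05],"jaw":1},{"offset":[8,45,0],"rot":[0,0,-0.15],"jaw":1},{"offset":[14,75,0],"rot":[0,0,-0.28],"jaw":1},{"offset":[19,105,0],"rot":[0,0,-0.41],"jaw":1},{"offset":[25,135,0],"rot":[0,0,-0.54],"jaw":1},{"offset":[30,165,0],"rot":[0,0,-0.67],"jaw":1},{"offset":[36,195,0],"rot":[0,0,-0.8],"jaw":1},{"offset":[41,225,0],"rot":[0,0,-0.93],"jaw":1},{"offset":[47,255,0],"rot":[0,0,-1.06],"jaw":1},{"offset":[52,285,0],"rot":[0,0,-1.19],"jaw":1},{"offset":[58,315,0],"rot":[0,0,-1.32],"jaw":1},{"offset":[63,345,0],"rot":[0,0,-1.45],"jaw":1},{"offset":[68,375,0],"rot":[0,0,-1.58],"jaw":1},{"offset":[73,400,1],"rot":[0,0,-1.67],"jaw":1},{"offset":[75.2,411.8,1],"rot":[0,0,-1.7],"jaw":1},{"offset":[75.2,411.8,1],"rot":[0,0,-1.7],"jaw":1},{"offset":[75.2,411.8,1],"rot":[0,0,-1.7],"jaw":1},{"offset":[75.2,411.8,1],"rot":[0,0,-1.7],"jaw":1}]'; python3 -c "
from h import *
go(600,-136,13,13.5)
im=grab('top','top8');im2=grab('side','side8')
o=np.hstack([cv2.resize(im2[120:270,200:390],(430,340)),cv2.resize(im[150:260,170:300],(370,340))]);cv2.imwrite('pics/s8.png',o)
"
```

```text
time: 22.8
eef_pos: [598.4, -135.4, 112.2]
tool_rot: [-1.944, -2.466, 0.001]
force: [0.2, -0.0, 0.1]
opening: 1.0
off [-1.   1.6 99.2] rotz 0.0 alt -3.141 | tool [ 598.4 -135.4  112.2] jaw 13.5 tilt [-0.001  0.001] j6 -0.58
```

View pics/s8.png

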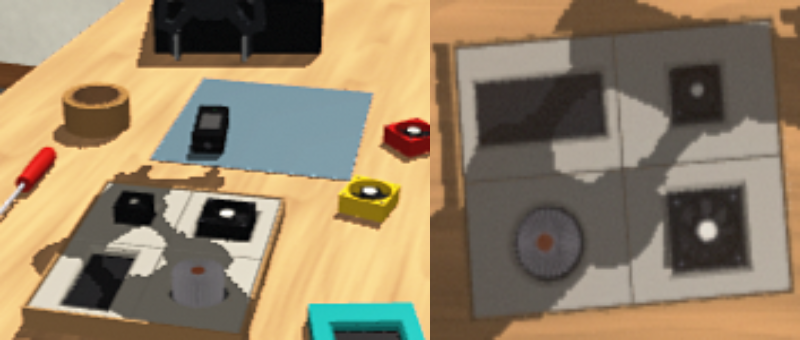

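The heat sink stands in the round recess with its copper dot at (545,242). Now the adapter.

```bash
python3 -m handwheel '[{"offset":[-1,1,35],"rot":[0,0,0],"jaw":1},{"offset":[-1,1,65],"rot":[0,0,0],"jaw":1},{"offset":[-1,1,85],"rot":[0,0,0],"jaw":1},{"offset":[-1,1,95],"rot":[0,0,0],"jaw":1},{"offset":[-1,1,99],"rot":[0,0,0],"jaw":1},{"offset":[-1,1,99],"rot":[0,0,0],"jaw":0.35},{"offset":[-1,1,99],"rot":[0,0,0],"jaw":0.35},{"offset":[-1,1,99],"rot":[0,0,0],"jaw":0.35},{"offset":[-1,1,99],"rot":[0,0,0],"jaw":0.35},{"offset":[-1,1,99],"rot":[0,0,0],"jaw":0.35},{"offset":[-1,1,99],"rot":[0,0,0],"jaw":0.35},{"offset":[-1,1,99],"rot":[0,0,0],"jaw":0.35},{"offset":[-1,1,99],"rot":[0,0,0],"jaw":0.35},{"offset":[-1,1,99],"rot":[0,0,0],"jaw":0.35}]' ; python3 -m handwheel '[{"offset":[0,0,-8],"rot":[0,0,0],"jaw":0.35},{"offset":[0,0,-28],"rot":[0,0,0],"jaw":0.35},{"offset":[0,0,-53],"rot":[0,0,0],"jaw":0.35},{"offset":[0,0,-75],"rot":[0,0,0],"jaw":0.35},{"offset":[0,0,-80],"rot":[0,0,0],"jaw":0.35},{"offset":[0,0,-80],"rot":[0,0,0],"jaw":0.35}]'; python3 -c "
from h import *
go(591.3,276.9,92,6.1);im=grab('side','side9');im2=grab('top','top9')
o=np.hstack([cv2.resize(im[110:220,230:370],(400,314)),cv2.resize(im2[140:250,320:460],(400,314))]);cv2.imwrite('pics/s9.png',o)"
```

```text
time: 24.3
eef_pos: [601.0, -137.5, 15.4]
tool_rot: [1.943, 2.465, 0.001]
force: [-0.7, 1.6, 5.9]
opening: 0.525
time: 24.9
eef_pos: [600.3, -137.3, 94.4]
tool_rot: [1.944, 2.466, 0.001]
force: [-0.3, 0.4, -3.3]
opening: 0.529
off [404.9  88.1   2.2] rotz 0.13 alt -3.012 | tool [ 600.3 -137.3   94.4] jaw 13.5 tilt [ 0.001 -0.001] j6 -0.59
```

View pics/s9.png

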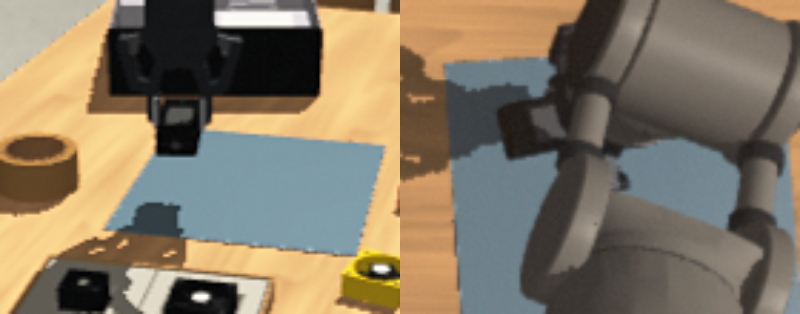

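The adapter is held level (side crop, about (178,125)). Carrying it to its recess.

```bash
python3 -m handwheel '[{"offset":[12,3,0],"rot":[0,0,0],"jaw":0.35},{"offset":[36,8,0],"rot":[0,0,0.01],"jaw":0.35},{"offset":[66,14,0],"rot":[0,0,0.02],"jaw":0.35},{"offset":[98,21,0],"rot":[0,0,0.03],"jaw":0.35},{"offset":[130,28,0],"rot":[0,0,0.04],"jaw":0.35},{"offset":[162,35,0],"rot":[0,0,0.05],"jaw":0.35},{"offset":[194,42,0],"rot":[0,0,0.06],"jaw":0.35},{"offset":[226,49,0],"rot":[0,0,0.07],"jaw":0.35},{"offset":[258,56,0],"rot":[0,0,0.08],"jaw":0.35},{"offset":[290,63,0],"rot":[0,0,0.09],"jaw":0.35},{"offset":[322,70,0],"rot":[0,0,0.1],"jaw":0.35},{"offset":[354,77,0],"rot":[0,0,0.11],"jaw":0.35},{"offset":[382,83,0],"rot":[0,0,0.12],"jaw":0.35},{"offset":[398,87,1],"rot":[0,0,0.13],"jaw":0.35},{"offset":[404.9,88,1],"rot":[0,0,0.13],"jaw":0.35},{"offset":[404.9,88,1],"rot":[0,0,0.13],"jaw":0.35},{"offset":[404.9,88,1],"rot":[0,0,0.13],"jaw":0.35},{"offset":[404.9,88,1],"rot":[0,0,0.13],"jaw":0.35}]'; python3 -c "
from h import *
go(591.3,276.4,28.5,6.1)"
```

```text
time: 26.8
eef_pos: [591.0, 275.9, 92.6]
tool_rot: [-2.102, -2.335, 0.001]
force: [0.6, -0.6, -2.6]
opening: 0.517
off [ 0.5  0.3 64.1] rotz -0.002 alt 3.14 | tool [591.  275.9  92.6] jaw 6.0 tilt [-0. -0.] j6 0.21
```

```bash
python3 -m handwheel '[{"offset":[0,0.3,20],"rot":[0,0,0],"jaw":0.35},{"offset":[0,0.3,40],"rot":[0,0,0],"jaw":0.35},{"offset":[0,0.3,50],"rot":[0,0,0],"jaw":0.35},{"offset":[0,0.3,56],"rot":[0,0,0],"jaw":0.35},{"offset":[0,0.3,60],"rot":[0,0,0],"jaw":0.35},{"offset":[0,0.3,62],"rot":[0,0,0],"jaw":0.35},{"offset":[0,0.3,64],"rot":[0,0,0],"jaw":0.35},{"offset":[0,0.3,64],"rot":[0,0,0],"jaw":0.35}]'; python3 -c "
from h import *
go(591.3,276.9,28.5,6.1);im2=grab('side','side10')
cv2.imwrite('pics/s10.png',cv2.resize(im2[180:280,200:340],None,fx=4,fy=4))"
```

```text
time: 27.6
eef_pos: [591.5, 277.1, 29.0]
tool_rot: [2.1, 2.336, 0.001]
force: [0.6, 0.3, -2.8]
opening: 0.522
off [-0.2 -0.2  0.5] rotz -0.0 alt 3.141 | tool [591.5 277.1  29. ] jaw 6.1 tilt [0. 0.] j6 0.22
```

View pics/s10.png

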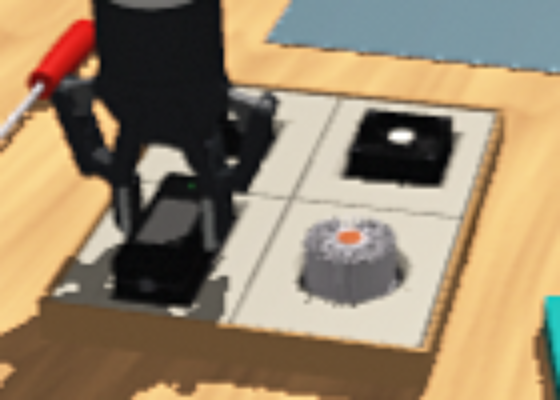

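The adapter is down in its recess at about (165,245), no contact yet and about 0.5 mm to go. Lower 0.8 mm, release gently and lift away.

```bash
python3 -m handwheel '[{"offset":[0,0,0.8],"rot":[0,0,0],"jaw":0.35},{"offset":[0,0,0.8],"rot":[0,0,0],"jaw":0.35},{"offset":[0,0,0.8],"rot":[0,0,0],"jaw":0.75},{"offset":[0,0,0.8],"rot":[0,0,0],"jaw":0.75},{"offset":[0,0,0.8],"rot":[0,0,0],"jaw":0.75},{"offset":[0,0,0.8],"rot":[0,0,0],"jaw":0.75},{"offset":[0,0,-10],"rot":[0,0,0],"jaw":0.75},{"offset":[0,0,-40],"rot":[0,0,0],"jaw":0.75},{"offset":[0,0,-80],"rot":[0,0,0],"jaw":0.8},{"offset":[0,0,-110],"rot":[0,0,0],"jaw":1},{"offset":[30,10,-120],"rot":[0,0,0],"jaw":1},{"offset":[-30,35,-120],"rot":[0,0,0],"jaw":1},{"offset":[-75,50,-120],"rot":[0,0,0],"jaw":1},{"offset":[-120,60,-120],"rot":[0,0,0],"jaw":1},{"offset":[-165,70,-120],"rot":[0,0,0],"jaw":1},{"offset":[-210,80,-120],"rot":[0,0,0],"jaw":1},{"offset":[-255,90,-120],"rot":[0,0,0],"jaw":1},{"offset":[-300,100,-120],"rot":[0,0,0],"jaw":1},{"offset":[-345,105,-120],"rot":[0,0,0],"jaw":1},{"offset":[-345,105,-120],"rot":[0,0,0],"jaw":1}]'; python3 -c "
from h import *
s=r.state();print(s['eef_pos'],s['force'])
im=grab('top','top11');im2=grab('side','side11')
o=np.hstack([cv2.resize(im2[150:280,190:340],(400,346)),cv2.resize(im[150:260,170:300],(400,346))]);cv2.imwrite('pics/s11.png',o)
def rep(n,box,f,z,t,lo,hi):
  for k in blobs(im,box,f,2)[0]:
    c,sz,a=cv2.minAreaRect(ray('top',k,z)[:,:2].astype(np.float32))
    if lo<min(sz) and max(sz)<hi: print(n,np.round(c,1),np.round(sz,1),'err',np.round(np.array(c)-t,1))
w=lambda c:c.min(2)>120
dk=lambda c:c.max(2)<75
rep('fan60',(258,215,278,232),w,40,[494.5,123],5,20)
rep('fan40',(254,172,273,190),w,43,[606.3,134.6],5,20)
rep('cooler',(203,218,222,238),lambda c:c[:,:,2].astype(int)-c[:,:,0]>45,47,[480.1,264.6],4,22)
rep('label',(190,170,226,200),lambda c:(c.max(2)>62)&(c.max(2)<110),45,[591.3,276.9],15,70)
"
```

```text
time: 29.65
eef_pos: [732.8, -62.1, 149.1]
tool_rot: [2.107, 2.327, -0.002]
force: [-0.1, -0.2, 0.5]
opening: 0.998
[732.77050835 -62.12140347 149.14761199] [-0.10851617 -0.1727076   0.54978153]
fan60 [493.5 124.2] [15.9 16.7] err [-1.   1.2]
fan40 [607.5 135.4] [10.1 10.7] err [1.2 0.8]
cooler [480.6 266. ] [14.6 14.5] err [0.5 1.4]
```

View pics/s11.png

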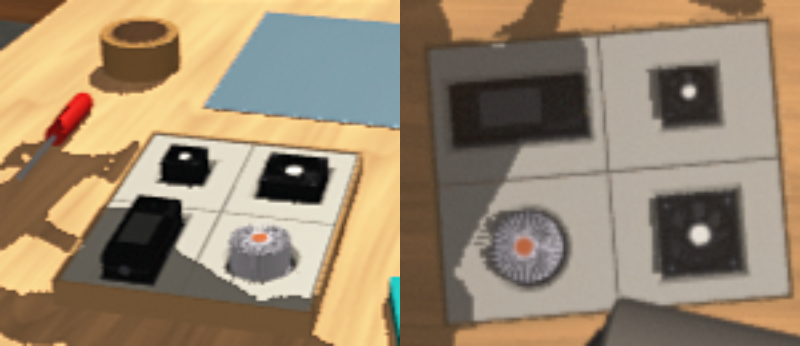

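All four parts look seated and level, and the arm is clear of everything.

```bash
python3 -c "
from h import *
print(r.sign_off())"
```

```text
the job is handed in; nothing more can be done
None
```

All four spares are in their own inserts, and I handed the job in at about 30 s of the 104 s allowed. No verdict was reported.

- **Positions:** in the last top picture the large fan, small fan and heat sink lay 1–2 mm from the measured recess centres; the limit is 10 mm.
- **Adapter:** my colour mask found no label on it in the tray's shade, so its final position has no number. It was lowered at the measured recess centre with no contact force. In both final views it lies inside its recess, label up.
- **Heights:** tool readings put each part within 1 mm of the recess bottom at release. I judged levelness by eye in the pictures, not by measurement.
- **Forces:** wrist force readings at the end of each move never exceeded about 6 N.
- **Bystanders:** the tape roll and screwdriver looked unmoved, and I never touched the coloured look-alikes. The gripper was left open, clear of everything.

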